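# Clamp a bronze's plinth with a lift-and-turn ratchet lever

### The job

Slide the stone plinth with the little bronze along the vice bed until its far face is home against the fence, then close the vice on it with the black lever: turn the lever clockwise, lift it off its serrations to swing it back, drop it in again and turn on, until the jaw is as far shut as it goes. Leave the lever dropped down in its serrations and let go. Do not touch the bronze, and leave the bottle, the tube rack and the white cup standing where they are.

Things in the scene. Friction and masses are not known exactly. Their poses are not given: they have to be found in the camera images.
- vice: Bench vice, fixed to the bench. Origin on the bench surface (z 0). Its axes: x away from the robot along the plinth's slide, y to the left, z up. Aluminium bed, top at z 30 mm, from x -170 to 80, y -150 to 100. At the right, round a point at x -30, y -170, a round grey housing 84 mm across carries crown and lever.
- fixed_jaw (a point): Middle of the fixed steel jaw's face, vice frame (0, 50, 55) mm, axes as the vice; the face looks to vice -y, is 100 mm long in x, top at z 75 mm. The moving jaw faces it, x -50 to 50, top z 75, and moves to +y when the crown turns clockwise.
- fence (a point): Middle of the near face of the fence, a steel bar across the bed's far end, vice frame (60, 5, 55) mm, axes as the vice; the bar spans y -90 to 100, top z 75 mm.
- pad_face (a point): Middle of the face of the moving jaw's sprung rubber pad (80 mm long, looks to vice +y). Starts at vice y about -62: 112 mm from the fixed jaw, for the 90 mm wide plinth. The jaw travels 28 mm; on the plinth the pad yields about 6 mm (3 to 12 N) before the jaw is fully shut.
- plinth: Loose pale stone block, 120 (x, along the slide) by 90 (y) by 50 mm high, about 0.85 kg with the bronze fixed on it. It lies on the vice bed (underside at z 30 mm), part way out towards the robot and slightly askew. Origin at the centre of its underside; x points to the fence. Home when its far face lies against the fence.
- plinth_back (a point): Middle of the plinth's far face, 25 mm above its underside.
- plinth_front (a point): Middle of the plinth's near face, 25 mm above its underside: the place to push. Pushed off square it may catch on one far corner; then press the lagging side.
- bronze: Dark seated figure 104 mm tall, up to 70 mm across for its lowest 35 mm and under 45 mm across above, fixed on the plinth with its axis 15 mm beyond the plinth's centre. Must not be touched. Origin at its underside.
- lever_axis (a point): Point on the upright axis of lever and crown, 130 mm above the bench, vice frame (-30, -170, 130) mm, axes as the vice. Two thin steel stop posts, 10 mm across, top at z 96 mm, stand 62 mm from the axis at either side of the lever and mark the ends of its swing.
- knob (a point): Centre of the lever's black round upright knob, 100 mm from the lever axis, 130 mm above the bench with the lever down. The knob is 30 mm across, from 19 mm below to 17 mm above this point; under it a 20 mm neck, 14 mm long, and the lever arm, 16 mm wide, its top 30 mm below this point. Push it sideways or pinch it from above in any yaw.
- lever (a joint): Angle of the lever (rad), 0 when it points to vice -x (towards the robot), growing clockwise from above (knob towards vice +y); -0.75 to 0.75 between the stops. Turns freely when lifted. While down, its teeth (0.06 rad of play) carry the crown with it both ways: clockwise closes the jaw, back opens it again.
- lift (a joint): Height of the lever above its seat (m), 0 to 0.016. A spring and its weight pull it down with 5 to 9 N. Clear of the serrations above 0.0075, seated below 0.002. Serrations are 0.314 rad apart with round tips: let down between two the lever drops in; on top of one it stays about 7 mm up until turned a little.
- crown (a joint): Angle of the serrated crown and pinion (rad), 0 at the start, 1.9 at its end stop with the jaw fully shut; grows clockwise from above and moves the jaw 15 mm per rad. It stays where it is left by friction (about 0.6 N m, 6 to 9 N at the knob).
- bottle: Amber bottle with blue cap, 66 mm across, 150 mm tall, loose bystander. Origin under its centre.
- rack: Orange tube rack, 60 by 110 by 50 mm, with glass tubes to 86 mm, loose bystander. Origin under its centre.
- beaker: White ceramic cup without handle, 68 mm across, 80 mm tall, loose bystander. Origin under its centre.
- pad: The moving jaw's sprung rubber pad, 80 by 12 by 38 mm; its face is point pad_face. Origin on its lower edge, 6 mm behind the face.
Things that resemble listed ones, but are neither listed nor needed, are in the scene too. Of the things like the plinth, leave any that is purple; of the rest the larger one is meant.

How it is judged:
On the way, in this order (a step that is already met when the one before it is completed fails the run):
1. the plinth is home against the fence (within 6 mm) (x of plinth_back in the frame of fence above -0.006 m and angle between the x axis of plinth and the x axis of vice, either way round below 0.08 rad), for 0.2 s.
2. the lever has been lifted clear of its serrations (value of joint lift above 0.0075 m), for 0.1 s.
3. the jaw is fully shut (crown above 1.8 rad) (value of joint crown above 1.8 rad), for 0.2 s.
At the end, for the whole second after the job is handed in: The plinth lies flat on the bed, the middle of its far face within 8 mm of the fence and within 0.08 rad of square, gripped by the pad with over 3 N, at rest; the crown is turned past 1.8 of 1.9 rad; the lever is down in its serrations (lift under 3 mm); the bystanders are upright (x of plinth_back in the frame of fence above -0.008 m and angle between the x axis of plinth and the x axis of vice, either way round below 0.08 rad and value of joint crown above 1.8 rad and value of joint lift below 0.003 m and height (world z) of plinth between 0.025 and 0.035 m and contact force between pad and plinth above 3 N and linear speed of plinth below 0.01 m/s and angle between each of bottle, rack, beaker's own z axis and vertical below 0.1 rad); the robot touches nothing.
It fails at once if the robot touches the bronze (contact force between any of the arm, the fingers and bronze above 1 N).
It fails at once if a bystander is moved more than 20 mm (distance of any of bottle, rack, beaker from where it was at the start of the episode above 0.02 m).
It also fails if it takes over 67 s, if anything falls off the work surface, if the arm or the gripper's body presses on something with over 40 N, if the wrist force passes 120 N, or if a joint passes its speed limit or range.

### The arm

A 7-joint arm with a two-finger parallel gripper is mounted at the origin on the work surface. World frame = base frame: x ahead of the robot, y to its left, z up, the work surface at z = 0. Lengths are in m, angles in rad, forces in N, time in s.
With the tool pointing down it reaches from about 0.425 to 0.875 m from the base axis. Payload 8.4 kg.
Tool frame: the origin (TCP) lies between the finger pads; the fingertips stand 25 mm ahead of it and the grasp point (between the pads) lies 6 mm ahead of it; z points along the fingers, y is the line along which they close (so a half turn about z gives the same grasp; the last joint's range is limited). The gripper opens to 85 mm and grips with 20 to 120 N. Pads are 22 mm wide; open, the fingers measure 114 mm over their backs; the gripper's body (76 mm by 85 mm) begins 54 mm behind the grasp point. The pads swing forward as they close: fully open they stand 13 mm farther back than shut.
Start: joints at [1.15, 0.333, 0.04, 1.465, -0.013, 1.343, -0.059], TCP at [0.206, -0.617, 0.256] pointing down, gripper open.
Joint ranges: [-2.58, 2.58], [-0.38, 2.09], [-1.3, 1.39], [0.25, 2.4], [-1.5, 4.64], [0.08, 2.09], [-2.65, 2.65]. Speed limits (rad/s): [2.22, 2.22, 2.79, 2.79, 3.14, 3.14, 3.14].

### API

Orientations are given as a unit quaternion [w, x, y, z].
In Python, from workcell import arm gives the robot as it stands. The module is installed in compiled form; this text tells all that it offers.
- The arm moves only by the shell command python3 -m crank 'ROWS'. ROWS is JSON, a list of rows, each a list of 3 entries, a list of its own where there are three numbers: the closure, from -1 (fully open) to 1 (shut), then the shift along the tool's x, y, z each as a share of 300 mm, from -1 to 1, then the turn, a rotation vector about the tool's x, y, z each as a share of 45 degrees, from -1 to 1. A call has 1 to 5 rows; each row shifts and turns the commanded pose from where the row before left it, along the tool's axes as they then stand; what a row does not reach is not made up. A row lasts 1/8 s, in which the tool goes at most 62.5 mm and 10.7 degrees, less where a joint would pass 70% of its speed; a pose out of reach is approached as far as the arm can. A call with a number of a shift or a turn outside -1 to 1 is refused whole. A call with a gripper value outside its range is refused whole. The fingers move at their own pace and stop on an object; the grip force is fixed at half the most. Time passes only in rows, so rows that do not move let the fingers close. It gives the time, the measured TCP pose, the force, the opening and the grip force at its end, in the units of the state.
- arm.get_state(): the state, without advancing time (a new reading comes with each control period).
- arm.grab_frame(name): name is "scene" or "top"; returns a dict with "img" (384x512x3 uint8, red, green, blue), "fx", "fy", "cx", "cy" (pixels), "eye" and "attitude" of the camera in the world. Camera axes: x right, y down, z forward; pixel columns grow to the right and rows downward; lengths in m; the calibration is good to about 2 mm. A picture is of the moment at which its call begins. There is no depth.
- arm.finish_job(): hands the job in; it is judged then, once.
Trained networks look in a picture, given as the dict that the camera call returned (one of the last four; its "shot" number tells which), for a name from the list of things; names that differ only in an ending like _2 or _b are one class to them, and where a whole thing is asked for, a point or a joint stands for the part that bears it (a point fixed in the world has none). Each returns a list of dicts, best first, with "score" (0 to 1); they miss things now and then, are a little off and sometimes report something else, mostly with a low value. They report only what shows in the picture. A call takes as long as a camera call. They do not tell look-alikes from the thing itself.
- arm.search_frame(picture, query): "at" ([x, y, z] in m, in world coordinates, good to about 4 mm: the middle of the surface that is visible of it).
- arm.regions_of(picture, query): "region" (384x512 bool, what is visible of it).
- arm.spot_point(picture, query): "at" ([x, y, z] in m, in world coordinates, good to about 4 mm: a listed point, or the origin of a listed thing).
The state is a dict: "t": time; "qpos": joint angles; "qd": joint speeds; "joint_efforts": joint torques, N m; "tcp_pos": TCP position; "eef_rot": TCP orientation; "force": force on the tool from outside, world axes, zero at the start; "torque": the same for the moment, N m; "gripper_width": opening from 0.0 (shut) to 1.0 (fully open); "gripper_force": force on a finger pad.
Only numpy, scipy, OpenCV 4.12 (cv2) and the standard library are available. Lean on these libraries where they do the work, as an engineer would, in place of code of your own. Each camera call takes 0.05 s, during which the arm holds its last target. There are 200 camera calls.

## Working session

There is one attempt and no reset: what is moved stays moved. The work goes in short steps, Python scripts to look and compute and a shell command to move; the robot and the scene stay as the last step left them, time stands still between calls to the robot, and variables do not carry over. Pictures are saved under pics/ and viewed, at most 10 in all, crops included, and the job is handed in when it is done.

```bash
mkdir -p pics
cat > h.py <<'E'
from workcell import arm
import numpy as np, cv2
from scipy.spatial.transform import Rotation as R
def q2R(q): return R.from_quat([q[1],q[2],q[3],q[0]])
E
python3 - <<'E'
from h import *
for n in ("scene","top"):
    p=arm.grab_frame(n); cv2.imwrite(f"pics/{n}0.png",p["img"][:,:,::-1])
    print(n,p["eye"],p["attitude"],p["fx"],p["cx"],p["cy"])
    for q in ("vice","fixed_jaw","fence","pad_face","plinth","plinth_back","plinth_front","bronze","lever_axis","knob","bottle","rack","beaker"):
        try: print(q,[(np.round(d["at"],3).tolist(),round(d["score"],2)) for d in arm.spot_point(p,q)])
        except Exception as e: print(q,e)
s=arm.get_state();print(s)
E
```

```text
scene [1.09041519 0.91822025 0.93920662] [-0.10347333  0.22784766  0.87239936 -0.41987863] 474.83992512928853 255.98738123996185 194.7745491464243
vice [([0.64, 0.099, 0.004], 0.77), ([0.621, 0.089, 0.052], 0.66)]
fixed_jaw []
fence [([0.7, 0.093, 0.056], 0.74)]
pad_face []
plinth [([0.847, -0.012, 0.003], 0.82), ([0.336, 0.126, -0.0], 0.64), ([0.564, 0.101, 0.032], 0.6)]
plinth_back [([0.621, 0.093, 0.052], 0.79), ([0.848, 0.047, 0.028], 0.74), ([0.69, 0.294, -0.003], 0.74)]
plinth_front [([0.845, -0.076, 0.024], 0.9), ([0.498, 0.107, 0.054], 0.8), ([0.354, 0.166, 0.022], 0.62)]
bronze [([0.576, 0.095, 0.08], 0.8), ([0.85, 0.001, 0.047], 0.79), ([0.331, 0.116, 0.037], 0.78), ([0.628, 0.034, 0.058], 0.63)]
lever_axis [([0.588, -0.066, 0.128], 0.87), ([0.563, 0.103, 0.031], 0.26)]
knob [([0.498, -0.109, 0.13], 0.92)]
bottle [([0.545, 0.292, 0.001], 0.87)]
rack [([0.435, -0.224, -0.001], 0.56)]
beaker [([0.691, 0.292, -0.003], 0.62)]
top [0.53643534 0.018844   1.07245713] [-0.00835905  0.71709409 -0.69612152  0.03348165] 383.1440027513123 260.6651914567346 190.79311525601543
vice [([0.
[... 926 characters left out ...]
'qpos': array([ 1.14981521,  0.33319968,  0.03994926,  1.46540963, -0.01339124,
        1.34333846, -0.05851333]), 'qd': array([-0.00014929, -0.00185073, -0.00253722,  0.00201521,  0.00050213,
       -0.00157882, -0.00060543]), 'joint_efforts': array([-2.08006477e-04, -6.58309221e+01,  1.36302296e+00, -4.05814970e+01,
        1.67014101e-02,  3.05681569e-03,  2.93598566e-05]), 'tcp_pos': array([ 0.20550912, -0.616612  ,  0.25630406]), 'eef_rot': array([-4.14523480e-05,  9.87092106e-01,  1.60153586e-01, -1.79509502e-05]), 'force': array([-0.46362303,  0.57922117, -0.16318774]), 'torque': array([-0.02113717,  0.06855499,  0.03555027]), 'gripper_force': 0.0, 'gripper_width': 1.0005555308843996}
```

View pics/top0.png

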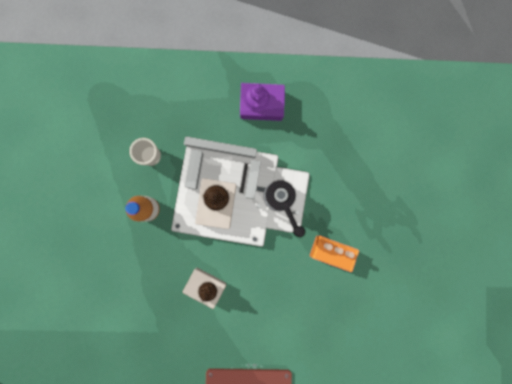

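View pics/scene0.png

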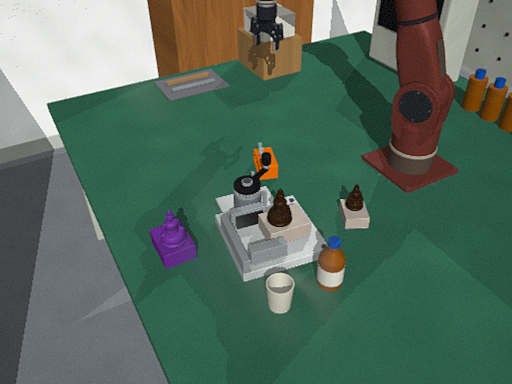

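The top view shows the target plinth at about (215,203) px. The small decoy is at (205,288), the purple one at (262,102), the knob at (299,231) and the rack at (335,253). The vice fit gives origin (0.640, 0.097) and a yaw of about -8°, with the lever at about -0.6. I'll approach behind the plinth with the gripper half open.

```bash
python3 -m crank '[[0,[0,0,0],[0,0,0.196]],[0,[0,0,0],[0,0,0.196]],[0,[0,0,0],[0,0,0.196]],[0,[0.12,-0.16,0],[0,0,0]],[0,[0.12,-0.16,0],[0,0,0]]]'
python3 -m crank '[[0,[0.12,-0.16,0],[0,0,0]],[0,[0.12,-0.16,0],[0,0,0]],[0,[0.12,-0.16,0],[0,0,0]],[0,[0.12,-0.16,0],[0,0,0]],[0,[0.12,-0.16,0],[0,0,0]]]'
```

```text
t: 2.02
tcp_pos: [0.2909, -0.5308, 0.2562]
eef_rot: [0.0, 0.997, -0.071, 0.0]
force: [2.2, -0.5, 0.5]
gripper_width: 0.498
gripper_force: 0.0
t: 2.65
tcp_pos: [0.5031, -0.3176, 0.2566]
eef_rot: [0.0, 0.998, -0.07, 0.0]
force: [0.1, -1.7, -1.0]
gripper_width: 0.501
gripper_force: 0.0
```

```bash
python3 -m crank '[[0,[-0.04,-0.1765,0],[0,0,0]],[0,[-0.04,-0.1765,0],[0,0,0]],[0,[-0.04,-0.1765,0],[0,0,0]],[0,[-0.04,-0.1765,0],[0,0,0]],[0,[-0.04,-0.1765,0],[0,0,0]]]'
python3 -m crank '[[0,[-0.04,-0.1765,0],[0,0,0]],[0,[-0.04,-0.1765,0],[0,0,0]],[0,[-0.04,-0.1765,0],[0,0,0]],[0,[0,0,0.15],[0,0,0]],[0,[0,0,0.15],[0,0,0]]]'
python3 - <<'E'
from h import *
O=[];A=np.deg2rad(-8);ex=np.array([np.cos(A),np.sin(A)]);ey=np.array([-ex[1],ex[0]])
for n in ("top","scene"):
    p=arm.grab_frame(n);
    for q in ("vice","fence","lever_axis","plinth","plinth_back","plinth_front","bronze","knob","fixed_jaw"):
        for d in arm.spot_point(p,q)[:3]:
            v=np.array(d["at"]);w=v[:2]-[.640,.097]
            print(n,q,round(d["score"],2),np.round(v,3),"vice",np.round([w@ex,w@ey],3))
    cv2.imwrite(f"pics/{n}1.png",p["img"][:,:,::-1])
cv2.imwrite("pics/s1.png",cv2.resize(p["img"][150:310,190:390,::-1],(800,640))[:600])
s=arm.get_state();print(s["tcp_pos"],s["force"])
E
```

```text
t: 3.28
tcp_pos: [0.4792, -0.0469, 0.2566]
eef_rot: [0.0, 0.998, -0.07, 0.0]
force: [0.8, 0.4, 0.4]
gripper_width: 0.498
gripper_force: 0.0
t: 3.9
tcp_pos: [0.4664, 0.1146, 0.1659]
eef_rot: [-0.0, 0.998, -0.069, 0.001]
force: [0.9, -0.9, 0.2]
gripper_width: 0.501
gripper_force: 0.0
top vice 0.81 [ 0.641  0.094 -0.   ] vice [ 0.002 -0.003]
top fence 0.92 [0.702 0.096 0.054] vice [0.062 0.007]
top fence 0.73 [0.505 0.104 0.052] vice [-0.134 -0.012]
top lever_axis 0.92 [ 0.584 -0.065  0.131] vice [-0.032 -0.168]
top plinth 0.95 [ 0.845 -0.014  0.   ] vice [ 0.218 -0.082]
top plinth 0.82 [0.56  0.099 0.03 ] vice [-0.08  -0.009]
top plinth 0.58 [0.648 0.146 0.054] vice [0.001 0.05 ]
top plinth_back 0.82 [0.616 0.094 0.052] vice [-0.023 -0.006]
top plinth_back 0.71 [0.846 0.045 0.024] vice [ 0.211 -0.023]
top plinth_front 0.94 [0.505 0.107 0.052] vice [-0.135 -0.009]
top plinth_front 0.74 [ 0.847 -0.076  0.026] vice [ 0.229 -0.142]
top plinth_front 0.6 [0.618 0.093 0.056] vice [-0.021 -0.007]
top bronze 0.9 [0.577 0.1   0.083] vice [-0.063 -0.006]
top bronze 0.63 [0.85  0.002 0.046] vice [
[... 835 characters left out ...]
.322 -0.058]
scene plinth_back 0.69 [0.849 0.05  0.027] vice [ 0.214 -0.017]
scene plinth_front 0.95 [0.498 0.109 0.055] vice [-0.142 -0.008]
scene plinth_front 0.72 [0.354 0.166 0.02 ] vice [-0.293  0.029]
scene plinth_front 0.58 [ 0.847 -0.076  0.024] vice [ 0.229 -0.142]
scene bronze 0.7 [0.85  0.    0.046] vice [ 0.221 -0.067]
scene bronze 0.6 [0.574 0.096 0.078] vice [-0.066 -0.01 ]
scene bronze 0.6 [0.331 0.115 0.038] vice [-0.308 -0.025]
scene knob 0.91 [ 0.498 -0.108  0.129] vice [-0.112 -0.223]
scene knob 0.16 [0.5   0.111 0.052] vice [-0.14  -0.006]
scene fixed_jaw 0.93 [0.644 0.145 0.052] vice [-0.003  0.048]
[0.46600697 0.11380111 0.16627469] [ 0.84501814  0.01211923 -0.65948471]
```

View pics/s1.png

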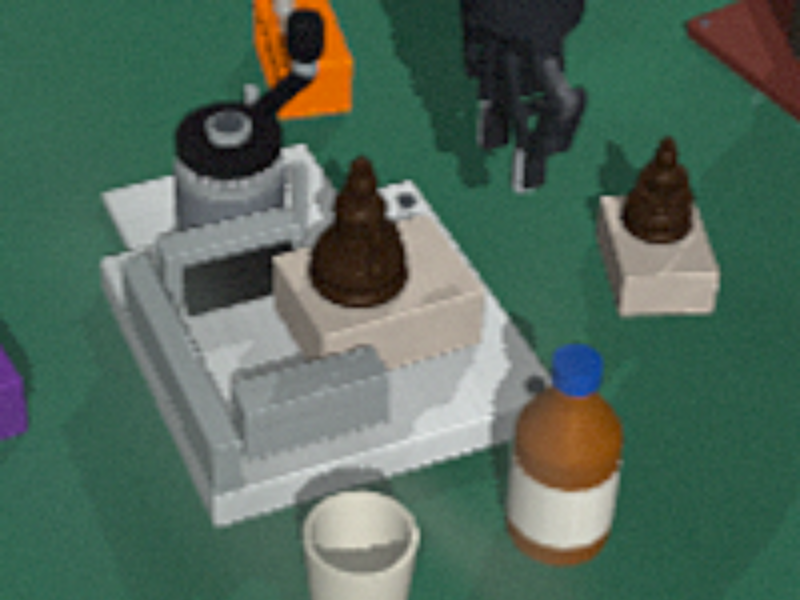

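Fingers are clear behind the plinth; its corner is at about (480,300) in the crop and the gripper at about (520,130). Next I lower and push.

```bash
python3 -m crank '[[0,[0,0,0.16],[0,0,0]],[0,[0,0,0.16],[0,0,0]],[0,[0,0,0],[0,0,0]],[0,[0.033,0,0],[0,0,0]],[0,[0.033,0,0],[0,0,0]]]'
python3 -m crank '[[0,[0.033,0,0],[0,0,0]],[0,[0.033,0,0],[0,0,0]],[0,[0.033,0,0],[0,0,0]],[0,[0.033,0,0],[0,0,0]],[0,[0.033,0,0],[0,0,0]]]'
python3 - <<'E'
from h import *
p=arm.grab_frame("scene");print(arm.get_state()["tcp_pos"])
cv2.imwrite("pics/s2.png",cv2.resize(p["img"][150:310,190:390,::-1],(700,560)))
for q in ("plinth_back","plinth_front"):print(q,[np.round(d["at"],3) for d in arm.spot_point(p,q)[:3]])
E
```

```text
t: 5.52
tcp_pos: [0.488, 0.1112, 0.0725]
eef_rot: [-0.0, 0.998, -0.07, 0.002]
force: [-0.7, -0.0, -0.0]
gripper_width: 0.498
gripper_force: 0.0
t: 6.15
tcp_pos: [0.5346, 0.1044, 0.0712]
eef_rot: [0.0, 0.998, -0.07, -0.001]
force: [-8.5, 1.5, 6.0]
gripper_width: 0.499
gripper_force: 4.0
[0.53617374 0.10403085 0.0712625 ]
plinth_back [array([0.849, 0.047, 0.027]), array([0.314, 0.083, 0.02 ]), array([0.666, 0.082, 0.052])]
plinth_front [array([ 0.849, -0.075,  0.024]), array([0.545, 0.101, 0.054]), array([0.355, 0.167, 0.021])]
```

View pics/s2.png

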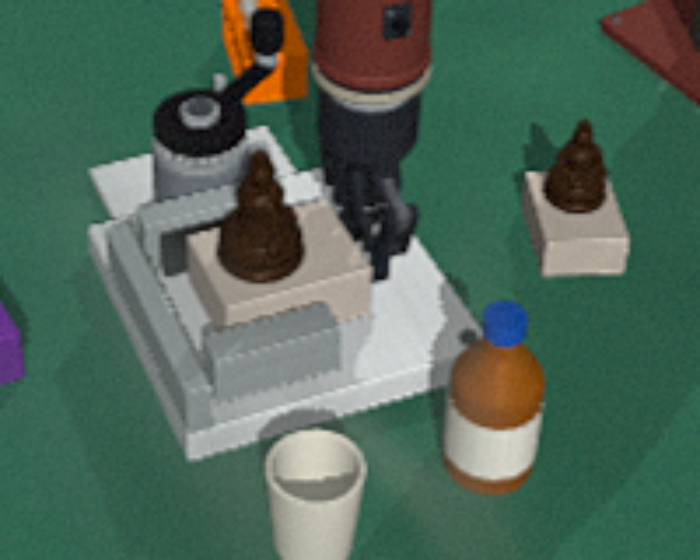

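The plinth slides squarely and the gripper is clear of the bronze (bronze about (260,230), fingers about (385,220)). About 34 mm remain.

```bash
python3 -m crank '[[0,[0.033,0,0],[0,0,0]],[0,[0.033,0,0],[0,0,0]],[0,[0.02,0,0],[0,0,0]],[0,[0.01,0,0],[0,0,0]],[0,[0,0,0],[0,0,0]]]'
python3 -m crank '[[0,[0.007,0,0],[0,0,0]],[0,[0.007,0,0],[0,0,0]],[0,[0,0,0],[0,0,0]]]'
python3 -m crank '[[0,[0.007,0,0],[0,0,0]],[0,[0,0,0],[0,0,0]]]'
```

```text
t: 6.92
tcp_pos: [0.5629, 0.1003, 0.0706]
eef_rot: [0.0, 0.998, -0.07, -0.0]
force: [-4.4, 1.0, 2.9]
gripper_width: 0.497
gripper_force: 2.3
t: 7.3
tcp_pos: [0.5668, 0.0998, 0.0706]
eef_rot: [0.0, 0.998, -0.07, -0.0]
force: [-5.2, 1.1, 4.1]
gripper_width: 0.504
gripper_force: 2.8
t: 7.55
tcp_pos: [0.5689, 0.0995, 0.0706]
eef_rot: [0.0, 0.998, -0.07, -0.001]
force: [-5.6, 0.8, 3.9]
gripper_width: 0.499
gripper_force: 2.8
```

```bash
for i in 1; do python3 -m crank '[[0,[0.007,0,0],[0,0,0]],[0,[0,0,0],[0,0,0]]]'; python3 -m crank '[[0,[0.007,0,0],[0,0,0]],[0,[0,0,0],[0,0,0]]]';done | grep -E "tcp|force:"
```

```text
tcp_pos: [0.5693, 0.0994, 0.0704]
force: [-14.4, 0.2, 9.8]
gripper_force: 7.0
tcp_pos: [0.5693, 0.0995, 0.0701]
force: [-23.1, 1.8, 16.4]
gripper_force: 11.7
```

The force rose at the predicted position, so the plinth is against the fence. I'll back off, rise, and check.

```bash
python3 -m crank '[[0,[-0.1,0,0],[0,0,0]],[0,[-0.1,0,0],[0,0,0]],[0,[0,0,-0.2],[0,0,0]],[0,[0,0,-0.2],[0,0,0]],[0,[0,0,-0.2],[0,0,0]]]'
python3 - <<'E'
from h import *
A=np.deg2rad(-8);ex=np.array([np.cos(A),np.sin(A)]);ey=np.array([-ex[1],ex[0]])
for n in ("top","scene"):
    p=arm.grab_frame(n);
    for q in ("lever_axis","plinth_back","plinth_front","bronze","knob","fence"):
        for d in arm.spot_point(p,q)[:3]:
            v=np.array(d["at"]);w=v[:2]-[.640,.097]
            print(n,q,round(d["score"],2),np.round(v,3),"vice",np.round([w@ex,w@ey],3))
    cv2.imwrite(f"pics/{n}3.png",cv2.resize(p["img"][100:270,130:350,::-1],None,fx=3.4,fy=3.4,interpolation=3))
print(arm.get_state()["tcp_pos"])
E
```

```text
t: 8.68
tcp_pos: [0.5143, 0.1068, 0.2529]
eef_rot: [-0.0, 0.998, -0.07, 0.001]
force: [1.6, -0.5, 0.1]
gripper_width: 0.504
gripper_force: 0.0
top lever_axis 0.74 [ 0.584 -0.062  0.133] vice [-0.034 -0.166]
top plinth_back 0.78 [0.844 0.048 0.025] vice [ 0.208 -0.02 ]
top plinth_back 0.59 [0.695 0.083 0.055] vice [ 0.056 -0.007]
top plinth_front 0.96 [ 0.843 -0.074  0.028] vice [ 0.225 -0.141]
top plinth_front 0.86 [0.582 0.094 0.053] vice [-0.057 -0.011]
top bronze 0.73 [0.847 0.005 0.049] vice [ 0.218 -0.063]
top knob 0.65 [ 0.498 -0.111  0.128] vice [-0.112 -0.226]
top fence 0.58 [0.702 0.094 0.056] vice [0.062 0.006]
top fence 0.43 [0.629 0.039 0.058] vice [-0.003 -0.059]
scene lever_axis 0.7 [ 0.586 -0.066  0.13 ] vice [-0.031 -0.169]
scene plinth_back 0.97 [0.85  0.047 0.025] vice [ 0.215 -0.02 ]
scene plinth_back 0.91 [0.313 0.087 0.016] vice [-0.323 -0.055]
scene plinth_back 0.88 [0.7   0.078 0.052] vice [ 0.062 -0.01 ]
scene plinth_front 0.85 [0.357 0.164 0.022] vice [-0.289  0.027]
scene plinth_front 0.83 [0.58  0.099 0.056] vice [-0.06  -0.007]
scene plinth_front 0.82 [ 0.849 -0.074  0.025] vice [ 0.231 -0.14 ]
scene bronze 0.59 [0.852 0.001 0.044] vice [ 0.223 -0.065]
scene bronze 0.57 [0.653 0.085 0.081] vice [ 0.015 -0.01 ]
scene knob 0.79 [ 0.5   -0.11   0.128] vice [-0.11  -0.224]
scene fence 0.67 [0.7   0.09  0.054] vice [0.06  0.002]
scene fence 0.42 [ 0.588 -0.068  0.13 ] vice [-0.029 -0.171]
[0.51406914 0.10698813 0.24993746]
```

View pics/top3.png

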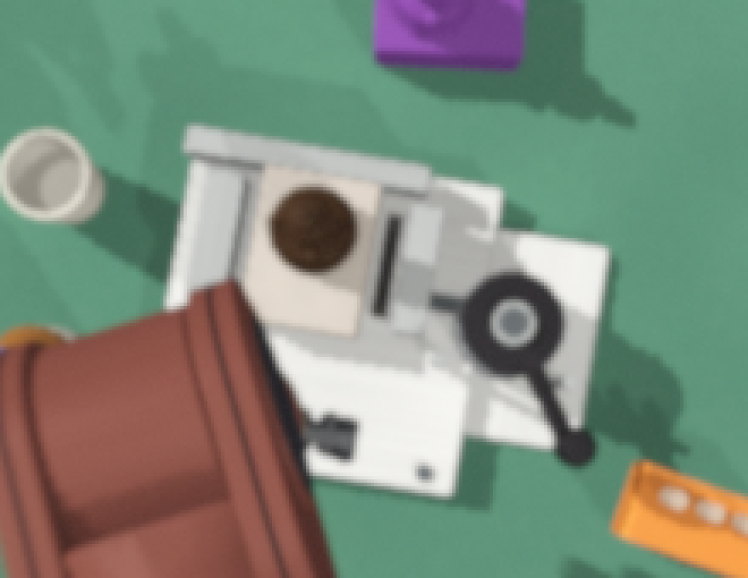

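The plinth is home and square against the fence (plinth edge at about y 165–185 in the crop). The knob is at about (575,447). Going to it now: the tool's closing axis is tangential, which needs a tool turn of -34.7°.

```bash
python3 -m crank '[[-0.3,[0,0,0],[0,0,-0.193]],[-0.3,[0,0,0],[0,0,-0.193]],[-0.3,[0,0,0],[0,0,-0.193]],[-0.3,[0,0,0],[0,0,-0.193]],[-0.3,[-0.093,0.156,0],[0,0,0]]]'
python3 -m crank '[[-0.3,[-0.093,0.156,0],[0,0,0]],[-0.3,[-0.093,0.156,0],[0,0,0]],[-0.3,[-0.093,0.156,0],[0,0,0]],[-0.3,[0,0,0.13],[0,0,0]],[-0.3,[0,0,0],[0,0,0]]]'
python3 - <<'E'
from h import *
s=arm.get_state();print(s["tcp_pos"],s["eef_rot"])
for n in ("top","scene"):
    p=arm.grab_frame(n)
    for d in arm.spot_point(p,"knob")[:2]: print(n,round(d["score"],2),np.round(d["at"],4))
cv2.imwrite("pics/s4.png",cv2.resize(p["img"][130:230,200:320,::-1],None,fx=5,fy=5,interpolation=3))
E
```

```text
t: 10.0
tcp_pos: [0.5103, 0.056, 0.2504]
eef_rot: [-0.001, 0.972, 0.236, 0.0]
force: [1.0, -1.8, 0.3]
gripper_width: 0.647
gripper_force: 0.0
t: 10.62
tcp_pos: [0.497, -0.1104, 0.2091]
eef_rot: [-0.001, 0.973, 0.231, -0.002]
force: [0.5, 1.4, 0.5]
gripper_width: 0.652
gripper_force: 0.0
[ 0.49695198 -0.1104198   0.20905358] [-0.00128065  0.9730352   0.23064294 -0.00216582]
top 0.68 [ 0.4966 -0.1081  0.124 ]
scene 0.82 [ 0.4992 -0.1093  0.1291]
```

View pics/s4.png

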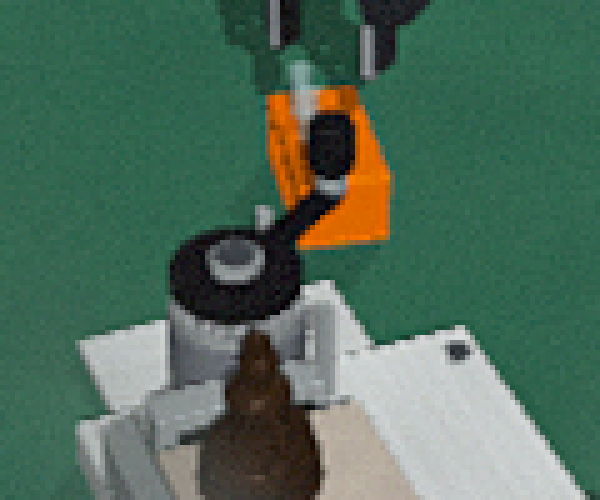

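The open fingers, at about (280,20) and (375,50), straddle the knob at about (332,145). Now I lower and pinch.

```bash
python3 -m crank '[[-0.3,[0,0,0.123],[0,0,0]],[-0.3,[0,0,0.123],[0,0,0]],[-0.3,[0,0,0],[0,0,0]]]'
python3 -m crank '[[1,[0,0,0],[0,0,0]],[1,[0,0,0],[0,0,0]],[1,[0,0,0],[0,0,0]],[1,[0,0,0],[0,0,0]]]'
```

```text
t: 11.2
tcp_pos: [0.4977, -0.1096, 0.1365]
eef_rot: [-0.001, 0.973, 0.232, -0.001]
force: [-0.5, -0.2, 0.4]
gripper_width: 0.647
gripper_force: 0.0
t: 11.7
tcp_pos: [0.4994, -0.1106, 0.1387]
eef_rot: [0.001, 0.973, 0.231, 0.001]
force: [-1.7, -0.2, 6.7]
gripper_width: 0.33
gripper_force: 59.3
```

```bash
python3 -m crank '[[1,[0.0032,-0.0464,0],[0,0,0.1778]],[1,[0.0032,-0.0464,0],[0,0,0.1778]],[1,[0.0032,-0.0464,0],[0,0,0.1778]],[1,[0,0,0],[0,0,0]]]'
cat > st.py <<'E'
from h import *
s=arm.get_state();C=np.array([.587,-.066]);d=s["tcp_pos"][:2]-C
q=s["eef_rot"];R_=q2R(q).as_matrix();yaw=np.degrees(np.arctan2(R_[1,0],R_[0,0]))
a=np.degrees(np.arctan2(-d[1],-d[0]))
print("lever(tcp)",round(np.radians(-(a+8)),3),"r",round(np.hypot(*d),4),"tool yaw-lever",round(yaw-a,1),"z",round(s["tcp_pos"][2],4))
print("tool force x,y,z",np.round(s["force"]@R_,1),"grip",s["gripper_width"],s["gripper_force"],"q",np.round(s["qpos"],2),s["t"])
E
python3 st.py
```

```text
t: 12.2
tcp_pos: [0.4889, -0.0705, 0.1385]
eef_rot: [0.001, 1.0, 0.024, 0.001]
force: [1.2, -3.6, 5.0]
gripper_width: 0.33
gripper_force: 59.3
lever(tcp) -0.186 r 0.0982 tool yaw-lever 0.1 z 0.1385
tool force x,y,z [ 1.1  3.6 -5. ] grip 0.32967407993417647 59.33304492733441 q [ 0.41  0.14 -0.38  1.97  0.06  1.04 -1.52] 12.2
```

```bash
python3 -m crank '[[1,[0.0032,-0.0464,0],[0,0,0.1778]],[1,[0.0032,-0.0464,0],[0,0,0.1778]],[1,[0.0032,-0.0464,0],[0,0,0.1778]],[1,[0,0,0],[0,0,0]]]'
python3 st.py
python3 -m crank '[[1,[0.0032,-0.0464,0],[0,0,0.1778]],[1,[0.0032,-0.0464,0],[0,0,0.1778]],[1,[0.0032,-0.0464,0],[0,0,0.1778]],[1,[0,0,0],[0,0,0]]]'
python3 st.py
```

```text
t: 12.7
tcp_pos: [0.4957, -0.0302, 0.1382]
eef_rot: [0.001, 0.983, -0.184, 0.001]
force: [1.0, -6.0, 6.2]
gripper_width: 0.327
gripper_force: 59.5
lever(tcp) 0.234 r 0.0981 tool yaw-lever 0.2 z 0.1382
tool force x,y,z [ 3.1  5.3 -6.1] grip 0.3272028976726486 59.48027671664022 q [ 0.32  0.15 -0.38  1.96  0.06  1.05 -2.02] 12.7
t: 13.2
tcp_pos: [0.5183, 0.004, 0.1379]
eef_rot: [0.001, 0.923, -0.385, 0.001]
force: [0.4, -5.8, 7.2]
gripper_width: 0.329
gripper_force: 59.5
lever(tcp) 0.655 r 0.098 tool yaw-lever 0.3 z 0.1379
tool force x,y,z [ 4.4  3.8 -7.1] grip 0.32906699539823286 59.518222846090794 q [ 0.24  0.19 -0.36  1.91  0.08  1.06 -2.52] 13.2
```

Stroke one is done. Lifting and swinging back four serrations (72°, plus about 1° to centre in the play).

```bash
python3 -m crank '[[1,[0,0,-0.022],[0,0,0]],[1,[0,0,-0.022],[0,0,0]],[1,[0,0,0],[0,0,0]],[1,[0,0,0],[0,0,0]]]'
python3 st.py
python3 - <<'E'
from h import *
p=arm.grab_frame("scene")
cv2.imwrite("pics/s5.png",cv2.resize(p["img"][120:240,180:330,::-1],None,fx=5,fy=5,interpolation=3))
E
```

```text
t: 13.7
tcp_pos: [0.5186, 0.0027, 0.1502]
eef_rot: [0.001, 0.923, -0.384, 0.001]
force: [8.6, -8.6, -8.9]
gripper_width: 0.328
gripper_force: 59.6
lever(tcp) 0.648 r 0.097 tool yaw-lever -0.1 z 0.1502
tool force x,y,z [12.2 -0.   8.9] grip 0.3281184855626086 59.64486101875082 q [ 0.24  0.18 -0.36  1.9   0.07  1.08 -2.51] 13.7
```

View pics/s5.png

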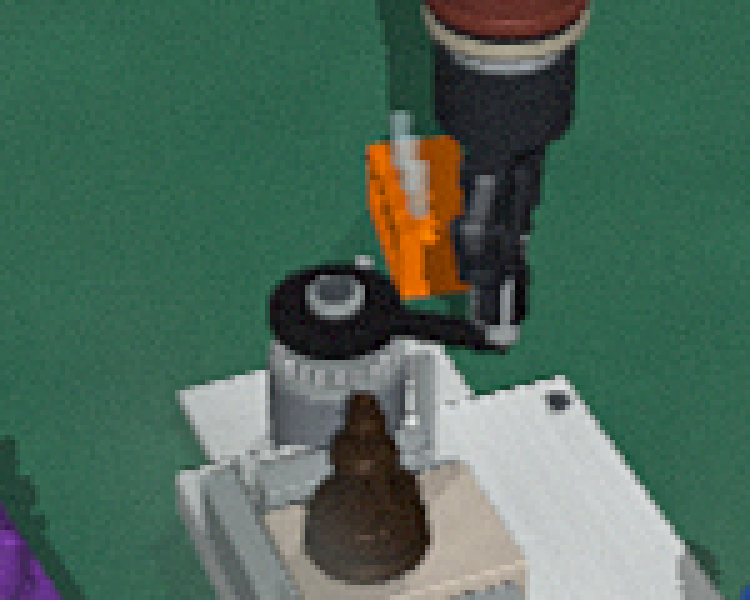

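The lever is up, with the serrations visible at about (330,365). Swinging back.

```bash
python3 -m crank '[[1,[0.0045,0.046,0],[0,0,-0.18]],[1,[0.0033,0.046,0],[0,0,-0.18]],[1,[0.0033,0.046,0],[0,0,-0.18]],[1,[0.0033,0.046,0],[0,0,-0.18]],[1,[0.0033,0.046,0],[0,0,-0.18]]]'
python3 st.py
python3 -m crank '[[1,[0.0033,0.046,0],[0,0,-0.18]],[1,[0.0033,0.046,0],[0,0,-0.18]],[1,[0.0033,0.046,0],[0,0,-0.18]],[1,[0.0033,0.046,0],[0,0,-0.18]],[1,[0,0,0],[0,0,0]]]'
python3 st.py
```

```text
t: 14.38
tcp_pos: [0.4901, -0.058, 0.1505]
eef_rot: [0.0, 0.999, -0.038, 0.001]
force: [10.3, -4.2, -8.4]
gripper_width: 0.329
gripper_force: 59.8
lever(tcp) -0.057 r 0.0972 tool yaw-lever 0.3 z 0.1505
tool force x,y,z [10.6  3.4  8.4] grip 0.3286628739342646 59.75617377902381 q [ 0.38  0.13 -0.37  1.95  0.05  1.07 -1.66] 14.375
t: 15.0
tcp_pos: [0.5008, -0.1107, 0.15]
eef_rot: [-0.0, 0.971, 0.241, 0.001]
force: [6.4, -1.3, -7.5]
gripper_width: 0.328
gripper_force: 59.9
lever(tcp) -0.618 r 0.0971 tool yaw-lever 0.4 z 0.15
tool force x,y,z [5.1 4.2 7.6] grip 0.32829184342744117 59.87131487228908 q [ 0.47  0.17 -0.37  1.91  0.07  1.08 -1.01] 15.0
```

```bash
python3 -m crank '[[1,[0,0,0.022],[0,0,0]],[1,[0,0,0.019],[0,0,0]],[1,[0,0,0],[0,0,0]]]'
python3 st.py
```

```text
t: 15.38
tcp_pos: [0.4998, -0.1113, 0.1386]
eef_rot: [0.0, 0.971, 0.239, -0.0]
force: [-1.4, -3.9, 7.7]
gripper_width: 0.329
gripper_force: 61.5
lever(tcp) -0.619 r 0.0983 tool yaw-lever 0.2 z 0.1386
tool force x,y,z [-3.   2.8 -7.7] grip 0.32909659272997593 61.45452336757444 q [ 0.47  0.18 -0.37  1.92  0.07  1.05 -1.02] 15.375
```

```bash
python3 -m crank '[[1,[0.0032,-0.0464,0],[0,0,0.1778]],[1,[0.0032,-0.0464,0],[0,0,0.1778]],[1,[0.0032,-0.0464,0],[0,0,0.1778]],[1,[0.0032,-0.0464,0],[0,0,0.1778]],[1,[0,0,0],[0,0,0]]]'
python3 st.py
python3 -m crank '[[1,[0.0003,-0.0145,0],[0,0,0.0556]],[1,[0.0003,-0.0145,0],[0,0,0.0556]],[1,[0,0,0],[0,0,0]]]' >/dev/null
python3 st.py
python3 -m crank '[[1,[0.0003,-0.0145,0],[0,0,0.0556]],[1,[0,0,0],[0,0,0]]]' >/dev/null
python3 st.py
```

```text
t: 16.0
tcp_pos: [0.4894, -0.0574, 0.1388]
eef_rot: [0.001, 0.999, -0.038, 0.001]
force: [2.4, -7.3, 1.9]
gripper_width: 0.327
gripper_force: 60.9
lever(tcp) -0.052 r 0.098 tool yaw-lever 0.6 z 0.1388
tool force x,y,z [ 3.   7.1 -1.9] grip 0.3272122035890367 60.905217302497476 q [ 0.37  0.14 -0.37  1.97  0.06  1.05 -1.67] 16.0
lever(tcp) 0.029 r 0.0979 tool yaw-lever 0.3 z 0.1388
tool force x,y,z [ 4.7  8.6 -1.4] grip 0.32955473886746806 60.89050995069556 q [ 0.35  0.14 -0.37  1.97  0.06  1.05 -1.77] 16.375
lever(tcp) 0.072 r 0.0979 tool yaw-lever 0.3 z 0.1387
tool force x,y,z [ 5.4  8.2 -2. ] grip 0.3252899768998862 60.87887417175807 q [ 0.34  0.14 -0.37  1.97  0.06  1.05 -1.83] 16.625
```

```bash
python3 -m crank '[[1,[0.0003,-0.0145,0],[0,0,0.0556]],[1,[0,0,0],[0,0,0]]]' >/dev/null
python3 st.py
python3 -m crank '[[1,[0.0003,-0.0145,0],[0,0,0.0556]],[1,[0,0,0],[0,0,0]]]' >/dev/null
python3 st.py
```

```text
lever(tcp) 0.104 r 0.098 tool yaw-lever -0.4 z 0.1386
tool force x,y,z [ 5.3 11.9 -0.9] grip 0.32783025578055847 61.043526912108064 q [ 0.34  0.14 -0.37  1.96  0.06  1.05 -1.88] 16.875
lever(tcp) 0.128 r 0.0977 tool yaw-lever -1.6 z 0.1385
tool force x,y,z [ 7.  19.3 -1.2] grip 0.32980277630237087 61.401163901318796 q [ 0.33  0.14 -0.36  1.96  0.07  1.05 -1.93] 17.125
```

```bash
python3 -m crank '[[1,[0.0003,-0.0145,0],[0,0,0.0556]],[1,[0,0,0],[0,0,0]],[1,[0,0,0],[0,0,0]]]' >/dev/null
python3 st.py
python3 - <<'E'
from h import *
for n in ("top","scene"):
    p=arm.grab_frame(n)
    for q in ("pad_face","plinth_back","plinth_front"):
        print(n,q,[(np.round(d["at"],3),round(d["score"],2)) for d in arm.spot_point(p,q)[:4]])
    a=p["img"][100:230,140:330] if n=="top" else p["img"][150:290,190:340]
    cv2.imwrite(f"pics/{n}6.png",cv2.resize(a[:,:,::-1],None,fx=4,fy=4,interpolation=3))
E
```

```text
lever(tcp) 0.152 r 0.0975 tool yaw-lever -2.8 z 0.1384
tool force x,y,z [ 7.1 24.4 -3. ] grip 0.3265610828162083 62.15580185466024 q [ 0.32  0.14 -0.36  1.96  0.07  1.05 -1.98] 17.5
top pad_face [(array([0.632, 0.061, 0.056]), 0.66)]
top plinth_back [(array([0.314, 0.088, 0.018]), 0.97), (array([0.699, 0.094, 0.054]), 0.57), (array([0.841, 0.048, 0.019]), 0.56)]
top plinth_front [(array([ 0.844, -0.077,  0.027]), 0.78), (array([0.583, 0.109, 0.052]), 0.72), (array([0.358, 0.167, 0.019]), 0.59), (array([0.658, 0.102, 0.08 ]), 0.44)]
scene pad_face [(array([0.7  , 0.091, 0.055]), 0.6)]
scene plinth_back [(array([0.701, 0.092, 0.05 ]), 0.84), (array([0.846, 0.047, 0.028]), 0.77), (array([0.312, 0.083, 0.018]), 0.65)]
scene plinth_front [(array([ 0.849, -0.075,  0.026]), 0.91), (array([0.352, 0.168, 0.021]), 0.82), (array([0.58 , 0.114, 0.055]), 0.75)]
```

View pics/scene6.png

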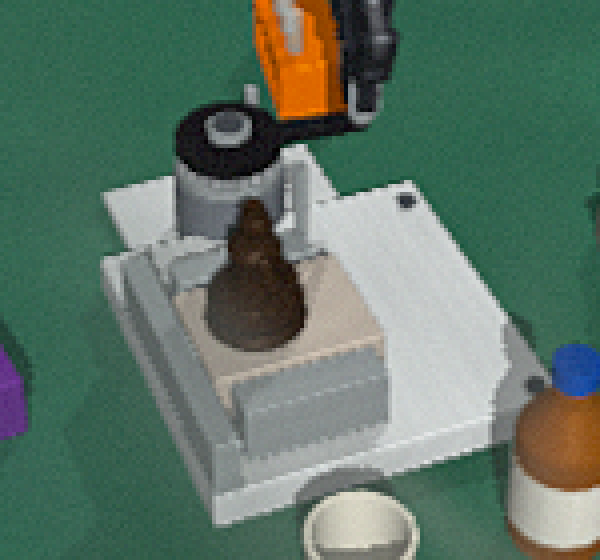

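View pics/top6.png

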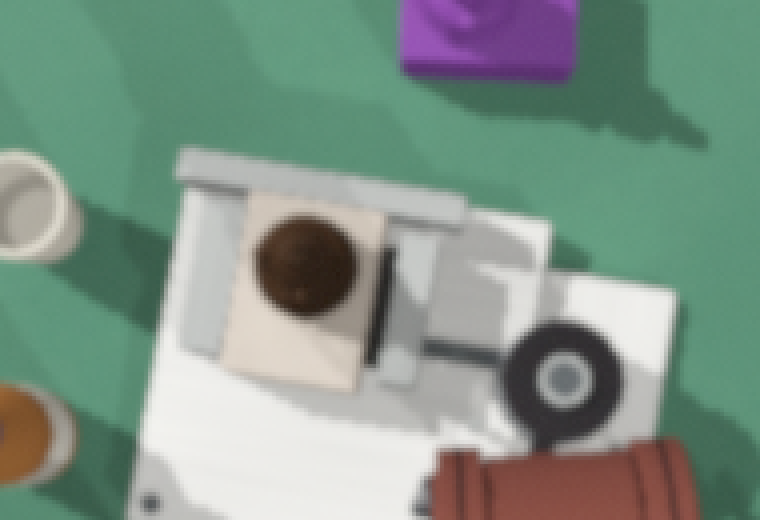

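The plinth is clamped: the pad is on it at about (378,310) in the top crop, and it is flush with the fence. The lever angles sum to about 1.9 rad of crown, and the hard stop shows as 24 N against about 8 N friction. I'll relax, release and retreat.

```bash
python3 -m crank '[[1,[0,0.015,0],[0,0,-0.06]],[1,[0,0,0],[0,0,0]]]' >/dev/null
python3 st.py
python3 -m crank '[[-0.3,[0,0,0],[0,0,0]],[-0.3,[0,0,0],[0,0,0]],[-0.3,[0,0,0],[0,0,0]],[-0.3,[0,0,0],[0,0,0]]]'
python3 -m crank '[[-0.3,[0,0,-0.1],[0,0,0]],[-0.3,[0,0,-0.15],[0,0,0]],[-0.3,[0,0,-0.15],[0,0,0]],[-0.3,[-0.1,0.1,0],[0,0,0]],[-0.3,[0,0,0],[0,0,0]]]'
python3 - <<'E'
from h import *
for n in ("top","scene"):
    p=arm.grab_frame(n)
    for q in ("knob","plinth_back","plinth_front","bottle","rack","beaker"):
        print(n,q,[(np.round(d["at"],3).tolist(),round(d["score"],2)) for d in arm.spot_point(p,q)[:3]])
cv2.imwrite("pics/s7.png",cv2.resize(p["img"][130:290,190:360,::-1],None,fx=3.7,fy=3.7,interpolation=3))
E
```

```text
lever(tcp) 0.121 r 0.0976 tool yaw-lever -1.8 z 0.1385
tool force x,y,z [ 7.7 19.7 -1.5] grip 0.33012163325804766 61.53233623645065 q [ 0.33  0.14 -0.36  1.96  0.06  1.05 -1.93] 18.15
t: 18.65
tcp_pos: [0.4925, -0.0343, 0.1382]
eef_rot: [0.0, 0.989, -0.145, -0.0]
force: [0.3, -2.4, 0.6]
gripper_width: 0.649
gripper_force: 1.1
t: 19.27
tcp_pos: [0.454, -0.0554, 0.2589]
eef_rot: [0.0, 0.989, -0.146, 0.0]
force: [-0.5, 0.4, -0.6]
gripper_width: 0.647
gripper_force: 0.0
top knob [([0.488, -0.05, 0.126], 0.87)]
top plinth_back [([0.845, 0.047, 0.024], 0.9), ([0.696, 0.094, 0.055], 0.84), ([0.313, 0.086, 0.019], 0.64)]
top plinth_front [([0.586, 0.11, 0.053], 0.83), ([0.358, 0.169, 0.018], 0.77), ([0.845, -0.073, 0.03], 0.58)]
top bottle [([0.54, 0.293, 0.001], 0.89), ([0.438, -0.223, 0.0], 0.33)]
top rack [([0.436, -0.225, 0.001], 0.62)]
top beaker [([0.692, 0.291, 0.003], 0.67)]
scene knob [([0.49, -0.045, 0.13], 0.83), ([0.642, 0.1, 0.0], 0.55)]
scene plinth_back [([0.85, 0.047, 0.025], 0.91), ([0.703, 0.09, 0.051], 0.87), ([0.312, 0.084, 0.019], 0.78)]
scene plinth_front [([0.849, -0.075, 0.025], 0.93), ([0.583, 0.112, 0.057], 0.9), ([0.355, 0.164, 0.02], 0.81)]
scene bottle [([0.545, 0.294, 0.001], 0.75)]
scene rack []
scene beaker [([0.691, 0.29, -0.003], 0.88)]
```

View pics/s7.png

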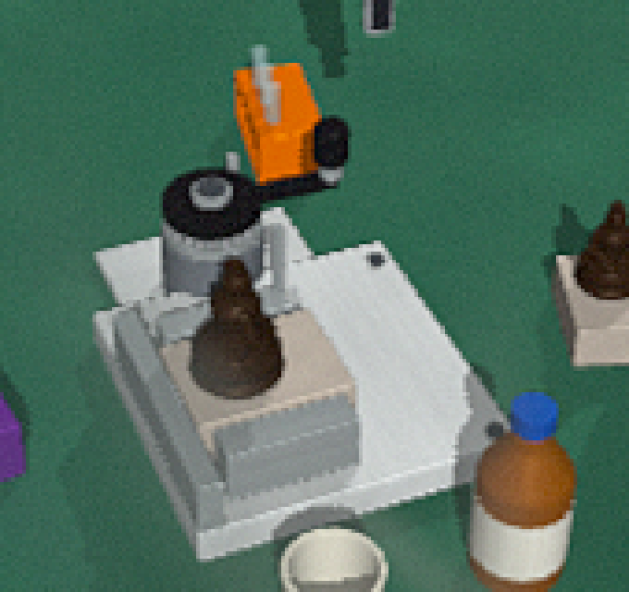

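The lever is down with the knob free at about (330,150), the plinth is clamped, and the bystanders are unmoved. Handing in.

```bash
python3 -c "
from workcell import arm
print(arm.finish_job())"
```

```text
the job is handed in; nothing more can be done
None
```

The job is handed in, with no verdict returned: the plinth is home against the fence and clamped, the crown is at its end stop (about 1.9 rad, inferred from the lever angles and a 24 N hard stop), the lever is down and released, and the bronze and bystanders were left alone.

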